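# Pack a small picture order into its carton

## Robot

A 6-joint arm with a two-finger parallel gripper is mounted at the origin on the work surface. World frame = base frame: x ahead of the robot, y to its left, z up, the work surface at z = 0. Lengths are in m, angles in rad, forces in N, time in s.
With the tool pointing down it reaches from about 0.35 to 0.775 m from the base axis. Payload 7.3 kg.
Tool frame: the origin (TCP) lies on the centre line of the jaws, within the pads' length; the fingertips stand 17 mm ahead of it and the grasp point (between the pads) lies 2 mm behind it (robot.tip_extent is the distance from the TCP to the fingertips, in m); z points along the fingers, y is the line along which they close (so a half turn about z gives the same grasp; the last joint's range is limited). The gripper opens to 92 mm and grips with 3 to 60 N. Pads are 19 mm wide; open, the fingers measure 130 mm over their backs; the gripper's body (75 mm by 190 mm) begins 47 mm behind the grasp point.
Start: joints at [1.139, 0.342, 1.524, -0, 1.275, -0.146], TCP at [0.148, 0.504, 0.212] pointing down, gripper open.
Joint ranges: [-2.53, 2.53], [-0.77, 2.02], [0.04, 2.7], [-1, 4.14], [0.28, 2.66], [-3.11, 3.11]. Speed limits (rad/s): [2.57, 2.57, 3.14, 3.14, 3.14, 3.14].

## Interface

Orientations are given as [roll, pitch, yaw] about the fixed x, y, z axes, in that order (R = Rz(yaw) Ry(pitch) Rx(roll)).
In Python, from cell import robot gives the robot as it stands.
- The arm moves only by the tool step_arm, never from a script. Its argument "motion" is a list of rows, each a list of 2 entries, a list of its own where there are three numbers: the shift along the tool's x, y, z in units of 60 mm (1.0 is 60 mm), then the turn about the tool's z in rad. In form: [[[x, y, z], spin], ...]. A call has 1 to 10 rows; each row is the pose to reach, as a shift and turn from the pose commanded when the call began, along the tool's axes at that moment; what a row does not reach only later rows make up. A row lasts 1/8 s, in which the tool goes at most 62.5 mm and 10.7 degrees, less where a joint would pass 70% of its speed; a pose out of reach is approached as far as the arm can. A call with a gripper value outside its range is refused whole. "hand" is the closure in counts, from 0 (fully open) to 255 (shut), set as the call begins (left out, the last holds). The fingers move at their own pace and stop on an object; "squeeze" is the grip in N (left out, the last holds). Time passes only in rows, so rows that repeat a pose let the fingers close. It gives the time, the measured TCP pose, the force, the opening and the grip force at its end, in the units of the state.
- robot.observe(): the state, without advancing time (a new reading comes with each control period).
- robot.read_camera(name): name is "scene" or "top"; returns a dict with "pixels" (420x560x3 uint8, red, green, blue), "intrinsics" (3x3 intrinsics, pixels), "xyz" and "rotation" of the camera in the world. Camera axes: x right, y up, looking along -z (the intrinsics and any distortion apply to the point x, -y, -z); pixel columns grow to the right and rows downward; lengths in m; the calibration is good to about 2 mm. A picture is of the moment at which its call begins. There is no depth.
- robot.hand_in(): hands the job in; it is judged then, once.
The state is a dict: "time": time; "qpos": joint angles; "qvel": joint speeds; "joint_efforts": joint torques, N m; "tool_pos": TCP position; "tool_rot": TCP orientation; "contact_force": force on the tool from outside, world axes, zero at the start; "torque": the same for the moment, N m; "opening": finger opening in m; "grip_force": force on a finger pad.
Only numpy, scipy, OpenCV 4.12 (cv2) and the standard library are available. Lean on these libraries where they do the work, as an engineer would, in place of code of your own. Each camera call takes 0.05 s, during which the arm holds its last target. There are 200 camera calls.

## Task

Pack the order into the shallow open shipping carton: the little framed picture, the smaller of the two closed kraft boxes, and the round metal tin. Lower each one in rather than dropping it, so that all three lie side by side on the carton's bottom, right way up and none on top of another. Leave everything else on the table where it is.

Things in the scene. Friction and masses are not known exactly. Their poses are not given: they have to be found in the camera images.
- carton: shallow open-topped cardboard carton, fixed to the table, outside 210 (its x) x 300 (its y) x 50 mm high, walls and floor 5 mm thick (inner floor 5 mm above the table, inside 200 x 290 mm); its four short flaps are folded down outside and stand out up to 15 mm all round. Origin: centre of the underside; z up; yaw varies.
- picture: small framed landscape painting lying face up: pale wooden frame 80 (its x) x 56 (its y) x 16 mm high, with the painting filling the opening. Mass about 70 g. Origin: centre of the underside; z is the picture's face, up; any yaw.
- small_box: closed kraft cardboard gift box, the smaller of two: 70 (its x) x 48 (its y) x 30 mm high, rigid, its lid (upper 12 mm) fixed on. About 80 g. Origin: centre of the underside, z up; any yaw.
- tin: round bare aluminium tin with a flat lid, standing upright: lid 50 mm in diameter (upper 11 mm), body 48 mm in diameter, 30 mm high in all. About 90 g. Origin: centre of the underside, z up.
- empty_frame: not part of the order: pale wooden frame like the picture's, 80 x 56 x 16 mm, but empty (the table shows through it). Origin: centre of the underside.
- large_box: not part of the order: the larger closed kraft box, 100 (its x) x 78 (its y) x 42 mm high. Origin: centre of the underside.
- tape_small: not part of the order: small roll of cream paper tape lying flat, 52 mm in diameter, 25 mm high, with a 26 mm hole through it. Origin: centre of the underside.
- tape_large: not part of the order: big roll of cream paper tape lying flat, 100 mm in diameter, 48 mm high, hole 76 mm. Origin: centre of the underside.
- marker: not part of the order: black marker pen with a grey cap, 130 mm long (along its x), 14 mm thick, lying on the table behind the goods. Origin: on the table under its middle.
Mind the look-alikes: they are no part of the job. What is shaped like the tin but green or purple is not meant. What is shaped like the picture but blue is not meant.

How it is judged:
By the outcome, as a careful person would: the job done as asked, in the order asked, and still so for the second after the job is handed in, with the robot touching nothing.
It also fails if it takes over 72 s, if anything falls off the work surface, if the arm or the gripper's body presses on something with over 40 N, if the wrist force passes 120 N, or if a joint passes its speed limit or range.

## Working session

There is one attempt and no reset: what is moved stays moved. The work goes in short steps, Python scripts to look and compute and a tool call to move; the robot and the scene stay as the last step left them, time stands still between calls to the robot, and variables do not carry over. Pictures are saved under pics/ and viewed, at most 10 in all, crops included, and the job is handed in when it is done.

Besides the shell and the picture viewer there is one more tool, called after "Emit:" as name(argument=value, ...) on one line, values as JSON. step_arm: Moves the arm, as the interface text tells. Its arguments: {"type":"object","properties":{"motion":{"type":"array"},"hand":{"type":"number"},"squeeze":{"type":"number"}},"required":["motion"]}

```bash
mkdir -p pics; ls; python3 - <<'E'
from cell import robot
import cv2,numpy as np
for n in("scene","top"):
    c=robot.read_camera(n); cv2.imwrite(f"pics/{n}0.png",c["pixels"][:,:,::-1]); print(n,c["intrinsics"],c["xyz"],c["rotation"],[k for k in c])
print(robot.observe())
E
```

```text
pics
scene [[411.17645573   0.         282.66205934]
 [  0.         411.17645573 210.64292696]
 [  0.           0.           1.        ]] [1.28437556 0.20784161 0.63911937] [0.91394096 0.01922875 1.93361239] ['pixels', 'intrinsics', 'xyz', 'rotation']
top [[533.33657477   0.         282.47842035]
 [  0.         533.33657477 208.09940299]
 [  0.           0.           1.        ]] [ 0.47881504 -0.08570432  1.44664897] [ 0.06010269  0.0127969  -1.57942443] ['pixels', 'intrinsics', 'xyz', 'rotation']
{'time': 0.1, 'qpos': array([ 1.13899861e+00,  3.42635559e-01,  1.52487834e+00,  2.08363894e-05,
        1.27541806e+00, -1.46021556e-01]), 'qvel': array([ 0.00016755, -0.00153498, -0.00195019, -0.00059227,  0.00219372,
       -0.00010428]), 'joint_efforts': array([ 2.12741172e-03, -4.32007670e+01, -2.44693440e+01,  7.21182232e-02,
        5.26067102e-02, -1.01691769e-04]), 'tool_pos': array([0.1478264 , 0.50337552, 0.21163862]), 'tool_rot': array([-3.14027050e+00, -2.14586903e-04,  2.85581027e+00]), 'contact_force': array([ 0.10664401, -0.78603898, -0.39377788]), 'torque': array([ 0.0198622 , -0.0750605 ,  0.03548357]), 'grip_force': 0.0, 'opening': 0.09128300147901311}
```

View pics/scene0.png

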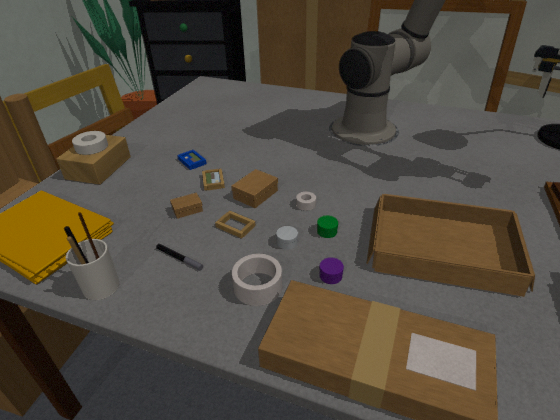

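View pics/top0.png

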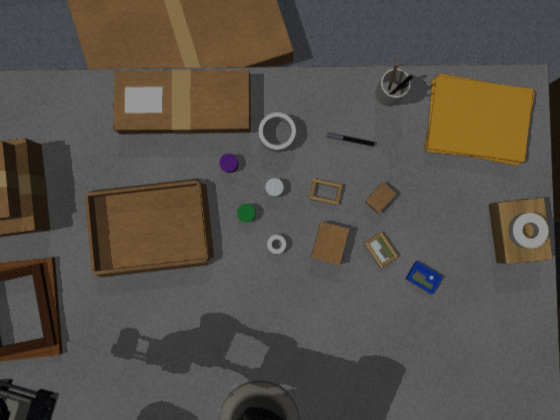

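The scene camera shows these candidates:
- **Tin:** bare tin (287,238), green (328,226), purple (331,271), small tape roll (306,201).
- **Picture:** painting (213,179), blue (192,159), empty frame (235,224).
- **Box:** small (186,205), large (255,188).

By the description I choose the bare tin, top view (275,187); the painting, top (382,249); and the small box, top (381,197). The carton is at top (150,227). Next I check these in a close crop.

```bash
cat > h.py <<'E'
import numpy as np,cv2
from scipy.spatial.transform import Rotation as R
from scipy.optimize import minimize
from cell import robot
def proj(c,P):
    p=(np.atleast_2d(P)-c["xyz"])@R.from_euler("xyz",c["rotation"]).as_matrix()
    q=np.c_[p[:,0],-p[:,1],-p[:,2]]@np.asarray(c["intrinsics"]).T
    return q[:,:2]/q[:,2:]
def ray(c,uv):
    d=np.linalg.inv(c["intrinsics"])@[uv[0],uv[1],1]
    return c["xyz"],R.from_euler("xyz",c["rotation"]).as_matrix()@[d[0],-d[1],-d[2]]
def onplane(c,uv,z):
    o,d=ray(c,uv); return o+d*(z-o[2])/d[2]
def tri(c1,u1,c2,u2):
    o1,d1=ray(c1,u1);o2,d2=ray(c2,u2)
    s=np.linalg.lstsq(np.c_[d1,-d2],o2-o1,rcond=None)[0]
    a,b=o1+d1*s[0],o2+d2*s[1]; return (a+b)/2,np.linalg.norm(a-b)
def cams(): return {n:robot.read_camera(n) for n in("scene","top")}
def box(x,y,z0,yaw,lx,ly,h):
    c,s=np.cos(yaw),np.sin(yaw)
    return np.array([[x+c*a-s*b,y+s*a+c*b,z0+k] for k in(0,h) for a,b in((lx/2,ly/2),(-lx/2,ly/2),(-lx/2,-ly/2),(lx/2,-ly/2))])
def cyl(x,y,z0,r,h):
    t=np.linspace(0,2*np.pi,40); return np.array([[x+r*np.cos(a),y+r*np.sin(a),z0+k] for k in(0,h) for a in t])
E
python3 - <<'E'
from h import *
a=cv2.imread("pics/scene0.png")[140:290,165:345];b=cv2.imread("pics/top0.png")[165:295,225:445]
a=cv2.resize(a,None,fx=2,fy=2,interpolation=3);b=cv2.resize(b,None,fx=3.6,fy=3.6,interpolation=3)
b=cv2.convertScaleAbs(b[:,:],alpha=1.5)[:, :]
o=np.zeros((600,800,3),np.uint8)
b=cv2.resize(b,(508,300));a=cv2.resize(a,(360,300))
o[:300,:508]=b;o[300:600,:360]=a
cv2.imwrite("pics/crop.png",o)
E
```

```text
(no output)
```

View pics/crop.png

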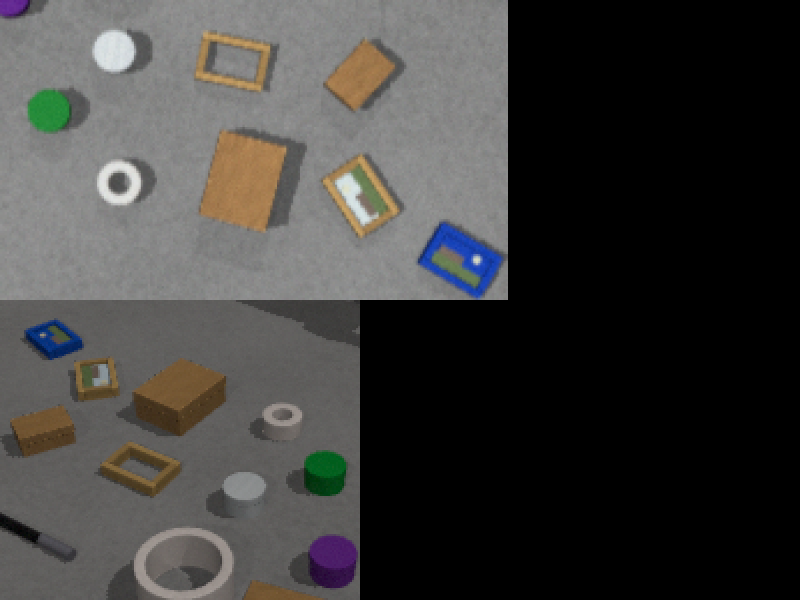

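The crop confirms the picks. In its top-view part the bare tin is at (115,52), the small box at (361,75) and the painting at (361,196). Now I fit silhouettes in both views, with height left free.

```bash
cat > fit.py <<'E'
from h import *
K=8
def mask(c,uv,kind,w=34):
    im=c["pixels"]; u,v=map(int,uv); x0,y0=u-w,v-w
    cr=cv2.resize(im[y0:y0+2*w,x0:x0+2*w],None,fx=K,fy=K,interpolation=cv2.INTER_LINEAR)
    hsv=cv2.cvtColor(cr,cv2.COLOR_RGB2HSV)
    bg=np.median(cv2.cvtColor(cr,cv2.COLOR_RGB2GRAY))
    g=cv2.cvtColor(cr,cv2.COLOR_RGB2GRAY)
    m=(hsv[...,1]>75) if kind!="tin" else ((g>bg*1.2)&(hsv[...,1]<60))
    n,l,st,ce=cv2.connectedComponentsWithStats(m.astype(np.uint8))
    d=[np.linalg.norm(ce[i]-w*K)-0.05*np.sqrt(st[i,4]) if st[i,4]>60*K*K else 1e9 for i in range(1,n)]
    m=(l==1+int(np.argmin(d))).astype(np.uint8)
    cs=cv2.findContours(m,0,2)[0]; hull=cv2.convexHull(np.vstack(cs))
    m[:]=0; cv2.fillConvexPoly(m,hull,1); return m,(x0,y0)
def fit(C,uvs,kind,dims,yaw0s=np.arange(0,3.14,0.26),views=("top","scene"),fixh=None):
    M={n:mask(C[n],uvs[n],kind) for n in views}
    x0=onplane(C["top"],uvs["top"],0.02)
    def cost(p):
        h=max(p[2]*.1,.002) if fixh is None else fixh; s=0
        P=cyl(p[0],p[1],0,dims[0]/2,h) if kind=="tin" else box(p[0],p[1],0,p[3],*dims[:2],h)
        for n,(m,o) in M.items():
            q=((proj(C[n],P)-o+.5)*K-.5); r=np.zeros_like(m)
            cv2.fillConvexPoly(r,cv2.convexHull((q*16).round().astype(np.int32)),1,shift=4)
            s+=1-(m&r).sum()/(m|r).sum()
        return s
    best=None
    for y in ([0] if kind=="tin" else yaw0s):
        p0=np.array([x0[0],x0[1],dims[2]*10,y])
        S=np.vstack([p0]+[p0+d for d in np.diag([.006,.006,.08,.15])])
        r=minimize(cost,p0,method="Nelder-Mead",options=dict(initial_simplex=S,xatol=1e-4,fatol=1e-4,maxiter=300))
        if best is None or r.fun<best.fun: best=r
    x=best.x; return x[0],x[1],x[2]*.1,x[3],best.fun
E
python3 - <<'E'
from fit import *
C=cams()
for n,uv,k,d in(("picture",dict(top=(382,249),scene=(213,179)),"b",(.08,.056,.016)),("small",dict(top=(381,197),scene=(186,205)),"b",(.07,.048,.03)),("tin",dict(top=(275,187),scene=(287,238)),"tin",(.05,.05,.03)),("frame",dict(top=(326,191),scene=(235,224)),"b",(.08,.056,.016)),("large",dict(top=(331,243),scene=(255,188)),"b",(.10,.078,.042))):
    for v in(("top","scene"),("top",)): print(n,v,np.round(fit(C,uv,k,d,views=v,fixh=None if len(v)>1 else d[2]),4))
a=C["top"]["pixels"][170:285,78:220];b=C["scene"]["pixels"][195:295,365:530]
o=np.zeros((600,800,3),np.uint8)
a=cv2.convertScaleAbs(cv2.resize(a,None,fx=3,fy=3,interpolation=2),alpha=1.5);b=cv2.resize(b,None,fx=2.5,fy=2.5,interpolation=2)
o[:a.shape[0],:a.shape[1]]=a;o[345:345+b.shape[0],:b.shape[1]]=b
cv2.imwrite("pics/carton.png",o[:,:,::-1])
E
```

```text
picture ('top', 'scene') [ 0.4521 -0.3309  0.0162  0.5744  0.051 ]
picture ('top',) [ 0.452  -0.3306  0.0351  0.5737  0.0102]
small ('top', 'scene') [ 0.5913 -0.3307  0.0297 -0.755   0.0815]
small ('top',) [ 5.9160e-01 -3.3100e-01 -9.0000e-04  2.3865e+00  4.3100e-02]
tin ('top', 'scene') [ 0.6223 -0.0455  0.03    0.0023  0.543 ]
tin ('top',) [ 0.6232 -0.0451  0.0346 -0.1398  0.0663]
frame ('top', 'scene') [ 0.6101 -0.1844  0.0161  1.3607  0.0353]
frame ('top',) [ 0.6102 -0.1842  0.0426  1.3566  0.0139]
large ('top', 'scene') [ 0.4703 -0.1932  0.0419  2.8672  0.0443]
large ('top',) [ 0.4705 -0.1928  0.0337  2.8688  0.018 ]
```

View pics/carton.png

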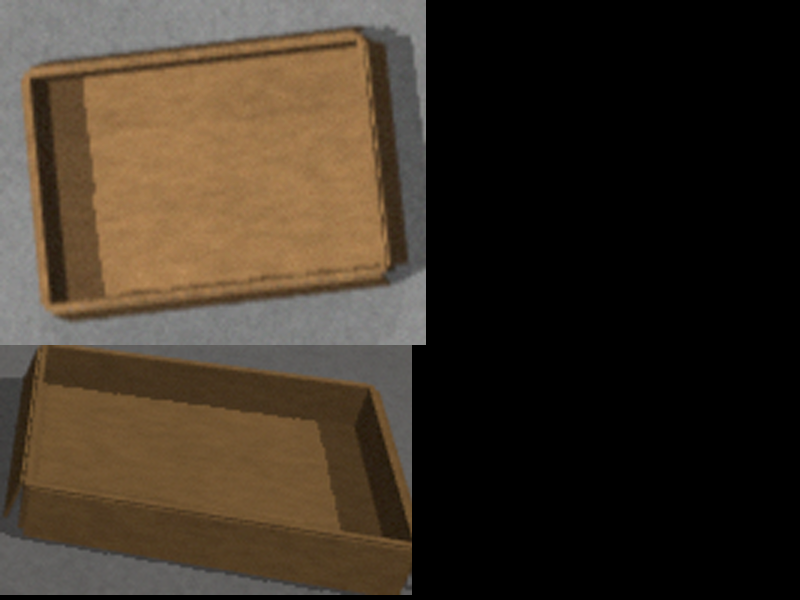

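The crop shows the carton open and empty. Its rim corners in the top view (rim mid-line) fall at crop (28,74), (360,36), (386,270) and (46,305). In the scene part they are at (410,540), (25,487), (44,348) and (372,388). Next I fit the carton and triangulate the tin's lid.

```bash
python3 - <<'E'
from fit import *
from scipy.optimize import least_squares
C=cams()
t=np.array([(28,74),(360,36),(386,270),(46,305)])/3+[78-.33,170-.33]
s=(np.array([(410,540),(25,487),(44,348),(372,388)])-[0,345])/2.5+[365-.3,195-.3]
def P(p): 
    c,q=np.cos(p[3]),np.sin(p[3])
    return np.array([[p[0]+c*a-q*b,p[1]+q*a+c*b,p[2]] for a,b in((.1025,.1475),(.1025,-.1475),(-.1025,-.1475),(-.1025,.1475))])
f=lambda p:np.r_[(proj(C["top"],P(p))-t).ravel(),(proj(C["scene"],P(p))-s).ravel()]
r=least_squares(f,[.5,.25,.05,0]);print(r.x,r.fun.round(1))
print(tri(C["top"],(274.8,187.5),C["scene"],(287,233.5)))
# refine lid ellipse in scene by thresholds
for n,uv in(("top",(275,187)),("scene",(287,234))):
    im=C[n]["pixels"];cr=im[uv[1]-14:uv[1]+14,uv[0]-14:uv[0]+14].mean(2);print(n,cr[14].astype(int),cr[:,14].astype(int))
E
```

```text
[0.51739583 0.29021011 0.04841022 0.10282357] [ 0.1  0.1  0.3  0.2 -0.4 -0.3  1.1  0.6  1.6  2.5  0.1 -1.3 -0.3 -1.3
 -1.2 -0.2]
(array([ 0.61976259, -0.04738131,  0.02417039]), np.float64(0.0016323605333595401))
top [ 90  89  91  95 128 146 147 149 149 146 146 148 148 146 147 146 147 147
 144 143 144 142 113  64  57  57  60  60] [ 82  85  86  88  99 123 146 147 146 145 144 148 142 144 147 145 145 142
 145 145 143 141 130  95  80  87  88  85]
scene [ 94  92  70  96 133 140 141 144 143 140 140 139 140 141 142 144 140 139
 139 140 141 139 138 138 117  91  87  86] [ 98  94  93  91  90  91 132 139 138 140 138 139 139 143 142 144 142 141
 142 138 103  93  88  86  91  90  88  92]
```

```bash
python3 - <<'E'
from fit import *
C=cams()
p=(273.8,186.5);print(tri(C["top"],p,C["scene"],(286.85,232.6)),onplane(C["top"],p,.03),onplane(C["scene"],(286.85,232.6),.03))
# picture pose check & moves
s=robot.observe();print(s["tool_pos"],s["tool_rot"],s["qpos"][5],s["qpos"][0],s["time"])
E
```

```text
(array([ 0.62227853, -0.04574546,  0.02939266]), np.float64(0.00023705869522275334)) [ 0.62217541 -0.04565166  0.03      ] [ 0.6229784 -0.0456042  0.03     ]
[0.1479586  0.50364021 0.21212266] [-3.14135581e+00 -2.65864527e-05  2.85580132e+00] -0.14600379779382372 1.1389987115749198 0.4
```

Measured heights agree with the text: tin lid 29.4 mm, picture 16.2, small box 29.7, carton rim 48.4. Plan: picture, then box, then tin, side by side along the carton's y, with the gripper always closing along the carton's x.

```bash
cat > go.py <<'E'
import sys,numpy as np
from h import *
def carton(a,b,c=(.5174,.2902),y=.103): return c[0]+np.cos(y)*a-np.sin(y)*b, c[1]+np.sin(y)*a+np.cos(y)*b
PL=dict(picture=carton(0,-.0825),box=carton(0,.015),tin=carton(0,.0975))
def go(*wps):
    s=robot.observe();p=s["tool_pos"];Rt=R.from_euler("xyz",s["tool_rot"]).as_matrix();psi=s["tool_rot"][2]
    print("now",p.round(4),s["tool_rot"].round(4),"q",s["qpos"].round(2),"t",s["time"])
    for w in wps:
        sp=-(w[3]-psi); sp=sp-2*np.pi*np.round(sp/2/np.pi)
        print(w,"->",(Rt.T@(np.array(w[:3])-p)/.06).round(3),round(sp,3))
E
python3 -c "
from go import *
print(PL)
go((.45,.15,.2,2.2),(.452,-.331,.13,.574))"
```

```text
{'picture': (np.float64(0.5258824829717463), np.float64(0.20813723449313914)), 'box': (np.float64(0.5158577303687734), np.float64(0.30512050281942926)), 'tin': (np.float64(0.507375247397027), np.float64(0.38718326832629013))}
now [0.148  0.5036 0.2121] [-3.1414 -0.      2.8558] q [ 1.14  0.34  1.52 -0.    1.28 -0.15] t 0.4
(0.45, 0.15, 0.2, 2.2) -> [-6.491 -4.236  0.203] 0.656
(0.452, -0.331, 0.13, 0.574) -> [ -8.784 -11.918   1.371] 2.282
```

Emit:
step_arm(motion=[[[-6.49,-4.24,0.2],0.66],[[-6.49,-4.24,0.2],0.66],[[-6.49,-4.24,0.2],0.66],[[-6.49,-4.24,0.2],0.66],[[-6.49,-4.24,0.2],0.66],[[-6.49,-4.24,0.2],0.66],[[-6.49,-4.24,0.2],0.66],[[-8.78,-11.92,1.37],2.28],[[-8.78,-11.92,1.37],2.28],[[-8.78,-11.92,1.37],2.28]], hand=0, squeeze=15)

```text
time: 1.65
tool_pos: [0.4392, -0.0165, 0.1746]
tool_rot: [3.141, 0.0, 1.627]
contact_force: [1.7, -1.1, -0.0]
opening: 0.0919
grip_force: 0.0
```

```bash
python3 -c "
from go import *
go((.452,-.331,.12,.574))"
```

```text
now [ 0.4392 -0.0165  0.1746] [3.1408 0.     1.6272] q [-0.21  0.22  1.8   0.    1.11 -0.27] t 1.65
(0.452, -0.331, 0.12, 0.574) -> [-5.245 -0.083  0.911] 1.053
```

Emit:
step_arm(motion=[[[-5.25,-0.08,0.9],1.05],[[-5.25,-0.08,0.9],1.05],[[-5.25,-0.08,0.9],1.05],[[-5.25,-0.08,0.9],1.05],[[-5.25,-0.08,0.9],1.05],[[-5.25,-0.08,0.9],1.05],[[-5.25,-0.08,0.9],1.05],[[-5.25,-0.08,0.9],1.05]])

```text
time: 2.65
tool_pos: [0.4542, -0.3284, 0.1208]
tool_rot: [-3.141, -0.0, 0.586]
contact_force: [0.4, -0.1, -0.5]
opening: 0.092
grip_force: 0.0
```

```bash
python3 -c "
from go import *
go((.452,-.331,.06,.574),(.452,-.331,.020,.574))"
```

```text
now [ 0.4542 -0.3284  0.1208] [-3.1414e+00 -2.0000e-04  5.8620e-01] q [-0.76  0.49  1.56  0.    1.09  0.22] t 2.65
(0.452, -0.331, 0.06, 0.574) -> [-0.054  0.016  1.014] 0.012
(0.452, -0.331, 0.02, 0.574) -> [-0.054  0.016  1.681] 0.012
```

Emit:
step_arm(motion=[[[-0.05,0.02,0.6],0.012],[[-0.05,0.02,1.1],0.012],[[-0.05,0.02,1.4],0.012],[[-0.05,0.02,1.6],0.012],[[-0.05,0.02,1.67],0.012],[[-0.05,0.02,1.67],0.012],[[-0.05,0.02,1.67],0.012]])

```text
time: 3.52
tool_pos: [0.4527, -0.3321, 0.0212]
tool_rot: [3.14, -0.0, 0.572]
contact_force: [0.3, 0.1, 0.3]
opening: 0.0919
grip_force: 0.0
```

Emit:
step_arm(motion=[[[0,0,0],0],[[0,0,0],0],[[0,0,0],0],[[0,0,0],0],[[0,0,0],0],[[0,0,0],0]], hand=255, squeeze=15)

```text
time: 4.28
tool_pos: [0.4523, -0.3318, 0.0205]
tool_rot: [-3.142, -0.0, 0.571]
contact_force: [0.6, -0.2, 0.1]
opening: 0.0367
grip_force: 0.0
```

```bash
python3 -c "
from go import *
go((.452,-.331,.15,.574),(.5,-.05,.17,1.2),(.526,.208,.15,1.674))"
```

```text
now [ 0.4523 -0.3318  0.0205] [-3.1415e+00 -1.0000e-04  5.7130e-01] q [-0.77  0.62  1.65  0.    0.87  0.23] t 4.275
(0.452, -0.331, 0.15, 0.574) -> [ 0.004 -0.014 -2.159] -0.003
(0.5, -0.05, 0.17, 1.2) -> [ 3.209 -3.521 -2.492] -0.629
(0.526, 0.208, 0.15, 1.674) -> [ 5.899 -6.904 -2.158] -1.103
```

The jaws closed to 37 mm with no grip force, so something is off. I look before moving.

```bash
python3 - <<'E'
from go import *
C=cams()
a=C["top"]["pixels"][170:320,310:460];b=C["scene"]["pixels"][120:240,150:300]
o=np.zeros((480,800,3),np.uint8)
o[:450,:450]=cv2.convertScaleAbs(cv2.resize(a,(450,450),interpolation=2),alpha=1.4);o[:280,450:800]=cv2.resize(b,(350,280),interpolation=2)
cv2.imwrite("pics/chk1.png",o[:,:,::-1]);s=robot.observe();print(s["opening"],s["grip_force"],s["time"])
E
```

```text
0.028386739251167598 0.0 4.375
```

View pics/chk1.png

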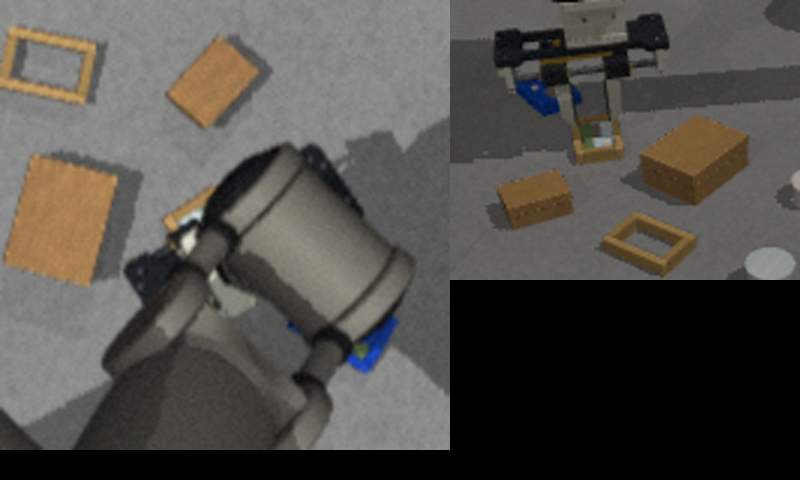

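```bash
python3 - <<'E'
from go import *
C=cams(); print(robot.tip_extent,[a for a in dir(robot) if a[0]!='_'])
s=robot.observe();p=s["tool_pos"]
print(s["opening"],s["grip_force"],p)
for n in C:
  for z in(.0,.0035,.02,.07): print(n,z,proj(C[n],[p[0],p[1],z]).round(1))
print(proj(C["top"],[0,0,.0]),proj(C["scene"],[0,0,0.0]))
b=C["scene"]["pixels"][125:200,165:265]
cv2.imwrite("pics/chk2.png",cv2.resize(b,(800,600),interpolation=2)[:,:,::-1])
E
```

```text
0.017 ['IKError', 'hand_in', 'observe', 'read_camera', 'tip_extent']
0.02025609002770373 0.0 [ 0.45227685 -0.33183465  0.02048165]
scene 0.0 [[212.9 181.3]]
scene 0.0035 [[212.7 180.3]]
scene 0.02 [[212.  175.3]]
scene 0.07 [[209.7 159.8]]
top 0.0 [[380.6 249.3]]
top 0.0035 [[380.8 249.3]]
top 0.02 [[381.9 249.4]]
top 0.07 [[385.3 249.7]]
[[258.73283214 421.11729086]] [[363.27086697 129.31361779]]
```

View pics/chk2.png

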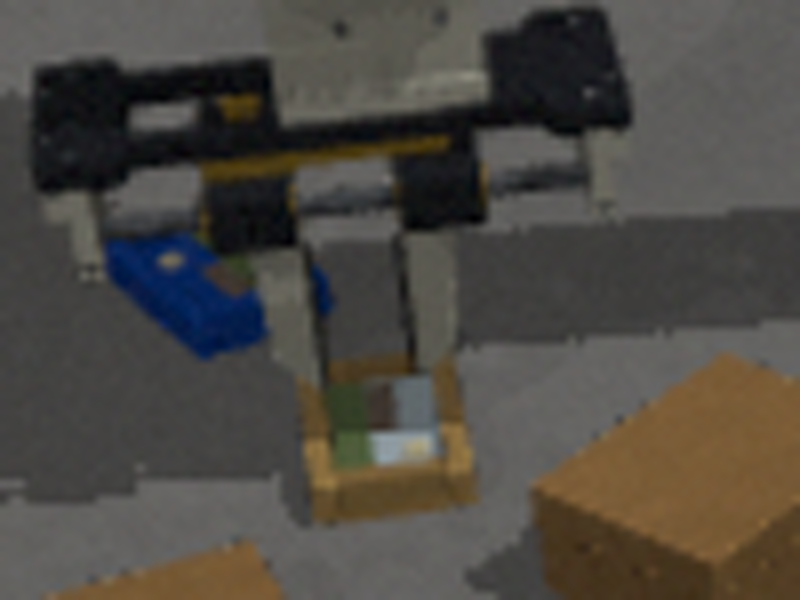

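```bash
python3 - <<'E'
from go import *
C=cams()
print(tri(C["top"],(356.7,261.7),C["scene"],(243.7,133.7)),tri(C["top"],(421.7,228.3),C["scene"],(169.4,140.6)))
for z in(.0035,.02,.035): print(z,onplane(C["scene"],(211,171.5),z))
s=robot.observe();print(s["opening"],s["grip_force"],s["contact_force"],s["time"])
E
```

```text
(array([ 0.42321184, -0.24308253,  0.14897847]), np.float64(0.011115651998601402)) (array([ 0.50526603, -0.40914524,  0.14171115]), np.float64(0.0011381370411715135))
0.0035 [ 0.41278908 -0.35896579  0.0035    ]
0.02 [ 0.43541453 -0.34425207  0.02      ]
0.035 [ 0.45598313 -0.33087597  0.035     ]
0.012625269964094922 0.0 [0.04752342 0.40578993 0.6573714 ] 4.575
```

The gripper body triangulates to the right xy, so the fingertips really end about 30 mm above the table, higher than the TCP reading plus tip_extent would give. I open the jaws and feel downward in small steps.

Emit:
step_arm(motion=[[[0,0,0],0],[[0,0,0],0],[[0,0,0],0],[[0,0,0],0],[[0,0,0],0],[[0,0,0],0],[[0,0,0],0],[[0,0,0],0]], hand=0)

```text
time: 5.58
tool_pos: [0.4523, -0.3318, 0.0205]
tool_rot: [-3.142, -0.0, 0.571]
contact_force: [-0.3, -0.3, 0.6]
opening: 0.0873
grip_force: 0.0
```

Emit:
step_arm(motion=[[[0,0,0.04],0],[[0,0,0.08],0],[[0,0,0.08],0]])

```text
time: 5.95
tool_pos: [0.4521, -0.3317, 0.0154]
tool_rot: [-3.141, 0.0, 0.571]
contact_force: [0.4, 0.4, -0.2]
opening: 0.0917
grip_force: 0.0
```

No contact at a tip reading of -1.6 mm, which confirms the offset. I continue down gently.

Emit:
step_arm(motion=[[[0,0,0.06],0],[[0,0,0.12],0],[[0,0,0.12],0]])

```text
time: 6.32
tool_pos: [0.4521, -0.3316, 0.0081]
tool_rot: [-3.141, 0.0, 0.571]
contact_force: [0.1, 0.8, -0.2]
opening: 0.0918
grip_force: 0.0
```

```bash
python3 - <<'E'
from go import *
C=cams()
b=C["scene"]["pixels"][125:200,165:265]
cv2.imwrite("pics/chk3.png",cv2.resize(b,(800,600),interpolation=2)[:,:,::-1])
E
```

```text
(no output)
```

View pics/chk3.png

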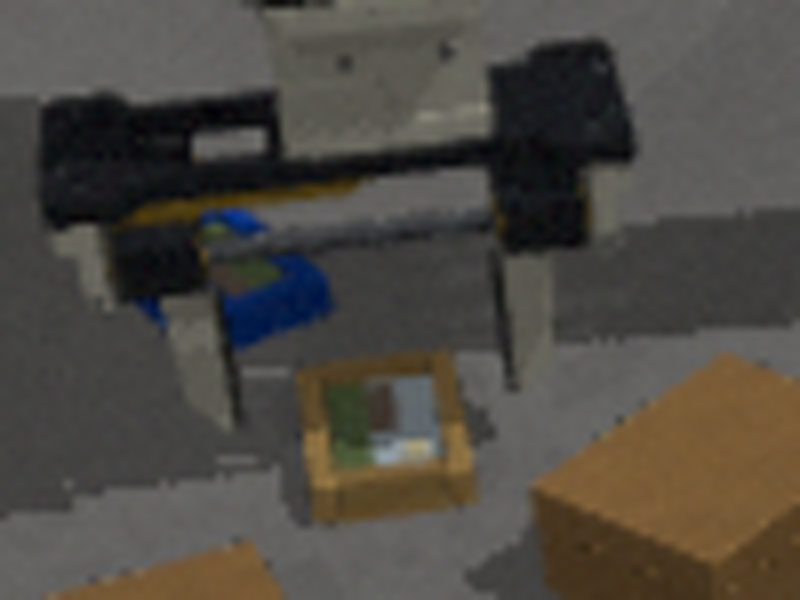

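The view shows the open fingertips at crop (235,425) and (512,388), straddling the frame at a height of about 18 mm. The picture has not moved. I go lower, still feeling for contact.

Emit:
step_arm(motion=[[[0,0,0.06],0],[[0,0,0.12],0],[[0,0,0.12],0]])

```text
time: 6.8
tool_pos: [0.452, -0.3316, 0.0009]
tool_rot: [-3.141, 0.0, 0.571]
contact_force: [-0.1, 0.1, 0.3]
opening: 0.0917
grip_force: 0.0
```

Emit:
step_arm(motion=[[[0,0,0.05],0],[[0,0,0.05],0]])

```text
time: 7.05
tool_pos: [0.4522, -0.3317, -0.0019]
tool_rot: [-3.141, 0.0, 0.571]
contact_force: [-0.4, -0.7, 1.2]
opening: 0.092
grip_force: 0.0
```

Emit:
step_arm(motion=[[[0,0,0.03],0],[[0,0,0.03],0]])

```text
time: 7.3
tool_pos: [0.4522, -0.3318, -0.0036]
tool_rot: [-3.141, -0.0, 0.571]
contact_force: [0.2, -0.6, -0.2]
opening: 0.0918
grip_force: 0.0
```

Emit:
step_arm(motion=[[[0,0,0.03],0],[[0,0,0.03],0]])

```text
time: 7.55
tool_pos: [0.4522, -0.3318, -0.0055]
tool_rot: [-3.141, -0.0, 0.571]
contact_force: [0.0, -0.3, 0.2]
opening: 0.0917
grip_force: 0.0
```

Emit:
step_arm(motion=[[[0,0,0.02],0],[[0,0,0.02],0]])

```text
time: 7.8
tool_pos: [0.4522, -0.3318, -0.0066]
tool_rot: [-3.141, -0.0, 0.571]
contact_force: [0.4, -0.2, -0.4]
opening: 0.0919
grip_force: 0.0
```

```bash
python3 - <<'E'
from go import *
C=cams()
im=C["scene"]["pixels"]; cv2.imwrite("pics/full4.png",im[:,:,::-1])
# darkest/brightest finger column scan near tip
g=cv2.cvtColor(im,cv2.COLOR_RGB2GRAY).astype(int)
print(g[168:188,186:200]);print(g[164:184,224:236])
p=robot.observe()["tool_pos"]
d=np.array([np.sin(.571),-np.cos(.571),0])
for z in(0,.005,.01):print(z,[proj(C["scene"],[p[0],p[1],z]+k*.046*d).round(1) for k in(-1,1)])
E
```

```text
[[ 77  79  81  81  81  79  54  22  40  45  61  64  67  62]
 [ 74  83  81  92  81  87  71  32  58  63  68  67  67  67]
 [ 72  88  98 101  98  99  96  43  50  69  65  66  66  61]
 [ 55  89  99 100  98 101 101  44  38  63  68  65  67  61]
 [ 67 107 103  93  98 102  91  47  37  65  67  67  66  63]
 [ 67  83  88  88  89  90  87  55  34  64  67  69  66  61]
 [ 68  69  83  89  89  86  88  58  24  63  67  69  64  60]
 [ 66  68  86  89  88  87  88  68  26  62  70  65  62  60]
 [ 66  67  87  89  88  89  89  86  35  50  62  66  64  61]
 [ 68  67  80  84  88  87  87  87  43  34  60  65  61  64]
 [ 67  65  60  84  85  88  90  87  54  36  57  63  62  64]
 [ 67  71  68  90  88  85  90  86  59  32  56  61  64  64]
 [ 67  69  68  74  81  88  92  87  70  30  59  62  64  62]
 [ 67  68  67  67  69  79  87  89  85  36  59  63  61  61]
 [ 68  68  68  68  69  67  75  89  95  41  56  62  61  86]
 [ 69  67  67  67  67  67  67  70  79  72  68  62  64  71]
 [ 68  68  68  69  66  68  67  66  70  70  67  68  65  93]
 [ 69  71  68  68  67  68  70  94  98  99  99  98  94 100]
 [ 99 102  98  96  98  98  96 100  99 
[... 567 characters left out ...]
81  88  98 100 100  97]
 [ 61  93  99  99  52  52  83  88  99 100 111 100]
 [ 61  90  96  99  67  51  81  95 102  98  98  94]
 [ 61  69  70  73  48  38  93 101  98  95  97  94]
 [ 61  60  62  66  64  42  93 101  94  94  93  97]
 [ 62  62  60  68  64  38  93  95  96  95  95  98]
 [ 64  63  61  64  65  63  71  93  97  97  97 101]
 [ 67  61  63  63  66  67  92  98  96  97  99  99]
 [ 75  60  60  86  96  94  98  98  97  96  94  96]
 [ 73  60  60  89  97  98  99  99  98  97  95  96]
 [ 81  86  92  92  97  99  97  97  98  96  98  97]]
0 [array([[229.2, 179.2]]), array([[196.4, 183.4]])]
0.005 [array([[229. , 177.7]]), array([[196.2, 182. ]])]
0.01 [array([[228.8, 176.2]]), array([[195.9, 180.5]])]
```

The tips now measure about 3 mm above the table at a TCP reading of -6.6 mm, so real tip height ≈ TCP reading + 10 mm. Now I grasp.

Emit:
step_arm(motion=[[[0,0,0],0],[[0,0,0],0],[[0,0,0],0],[[0,0,0],0],[[0,0,0],0],[[0,0,0],0],[[0,0,0],0]], hand=255, squeeze=15)

```text
time: 8.78
tool_pos: [0.4522, -0.3318, -0.0065]
tool_rot: [-3.141, -0.0, 0.571]
contact_force: [0.2, 0.5, 0.3]
opening: 0.0558
grip_force: 15.0
```

Emit:
step_arm(motion=[[[0,0,-0.4],0],[[0,0,-1.0],0],[[0,0,-1.8],0],[[0,0,-2.5],0],[[0,0,-2.5],0]])

```text
time: 9.4
tool_pos: [0.4538, -0.3333, 0.147]
tool_rot: [3.134, -0.002, 0.571]
contact_force: [-0.2, -0.8, -1.1]
opening: 0.0558
grip_force: 15.0
```

```bash
python3 -c "
from go import *
go((.5,-.05,.16,1.2),(.526,.208,.12,1.674))"
```

```text
now [ 0.4538 -0.3333  0.147 ] [ 3.1343e+00 -1.8000e-03  5.7130e-01] q [-0.77  0.46  1.52  0.    1.15  0.23] t 9.4
(0.5, -0.05, 0.16, 1.2) -> [ 3.201 -3.554 -0.236] -0.629
(0.526, 0.208, 0.12, 1.674) -> [ 5.89  -6.942  0.411] -1.103
```

Emit:
step_arm(motion=[[[3.2,-3.55,-0.2],-0.63],[[3.2,-3.55,-0.2],-0.63],[[3.2,-3.55,-0.2],-0.63],[[3.2,-3.55,-0.2],-0.63],[[5.89,-6.94,-0.2],-1.1],[[5.89,-6.94,-0.2],-1.1],[[5.89,-6.94,-0.2],-1.1],[[5.89,-6.94,0.3],-1.1],[[5.89,-6.94,0.4],-1.1],[[5.89,-6.94,0.4],-1.1]])

```text
time: 10.65
tool_pos: [0.5224, 0.2123, 0.1163]
tool_rot: [-3.136, 0.0, 1.676]
contact_force: [0.2, -0.3, -0.8]
opening: 0.0557
grip_force: 15.0
```

```bash
python3 -c "
from go import *
go((.526,.208,.12,1.674),(.526,.208,0.003,1.674))"
```

```text
now [0.5224 0.2123 0.1163] [-3.1365e+00  2.0000e-04  1.6758e+00] q [0.25 0.51 1.55 0.   1.09 0.14] t 10.65
(0.526, 0.208, 0.12, 1.674) -> [-0.077  0.052 -0.062] 0.002
(0.526, 0.208, 0.003, 1.674) -> [-0.077  0.062  1.888] 0.002
```

Emit:
step_arm(motion=[[[-0.08,0.05,0.5],0],[[-0.08,0.05,1.0],0],[[-0.08,0.05,1.4],0],[[-0.08,0.05,1.7],0],[[-0.08,0.05,1.84],0],[[-0.08,0.05,1.84],0],[[-0.08,0.05,1.84],0]])

```text
time: 11.52
tool_pos: [0.5284, 0.2049, 0.0098]
tool_rot: [3.14, -0.0, 1.671]
contact_force: [0.2, -0.3, -0.4]
opening: 0.0559
grip_force: 15.0
```

Emit:
step_arm(motion=[[[0,0,0.03],0],[[0,0,0.05],0],[[0,0,0.05],0]])

```text
time: 11.9
tool_pos: [0.5278, 0.2051, 0.0062]
tool_rot: [3.141, -0.0, 1.671]
contact_force: [0.4, -0.1, -0.7]
opening: 0.0562
grip_force: 15.0
```

Emit:
step_arm(motion=[[[0,0,0.05],0],[[0,0,0.08],0],[[0,0,0.08],0]])

```text
time: 12.28
tool_pos: [0.5277, 0.205, 0.0011]
tool_rot: [-3.141, 0.0, 1.671]
contact_force: [-0.9, 0.3, -0.1]
opening: 0.0559
grip_force: 15.0
```

Emit:
step_arm(motion=[[[0,0,0.03],0],[[0,0,0.03],0]])

```text
time: 12.52
tool_pos: [0.5278, 0.205, -0.0006]
tool_rot: [-3.141, -0.0, 1.671]
contact_force: [-0.2, -0.3, -0.9]
opening: 0.0558
grip_force: 15.0
```

Emit:
step_arm(motion=[[[0,0,0.02],0],[[0,0,0.02],0]])

```text
time: 12.78
tool_pos: [0.5279, 0.2051, -0.0015]
tool_rot: [3.141, -0.0, 1.671]
contact_force: [0.9, 0.6, 0.7]
opening: 0.0558
grip_force: 15.0
```

Emit:
step_arm(motion=[[[0,0,0.0],0],[[0,0,0],0],[[0,0,0],0],[[0,0,0],0],[[0,0,0],0]], hand=0)

```text
time: 13.4
tool_pos: [0.5279, 0.2051, -0.0017]
tool_rot: [3.142, -0.0, 1.671]
contact_force: [-0.8, 0.2, -0.2]
opening: 0.0916
grip_force: 0.0
```

Emit:
step_arm(motion=[[[0,0,-0.4],0],[[0,0,-1.0],0],[[0,0,-2.0],0],[[0,0,-2.7],0],[[0,0,-2.7],0]])

```text
time: 14.02
tool_pos: [0.5299, 0.2056, 0.1642]
tool_rot: [3.134, -0.001, 1.671]
contact_force: [0.6, 0.5, -0.9]
opening: 0.0922
grip_force: 0.0
```

```bash
python3 -c "
from go import *
go((.53,-.05,.17,2.0),(.5915,-.331,.12,2.387))"
```

```text
now [0.5299 0.2056 0.1642] [ 3.1338e+00 -1.2000e-03  1.6714e+00] q [0.24 0.46 1.48 0.   1.19 0.13] t 14.025
(0.53, -0.05, 0.17, 2.0) -> [-4.239 -0.425 -0.105] -0.329
(0.5915, -0.331, 0.12, 2.387) -> [-9.002  0.117  0.727] -0.716
```

Emit:
step_arm(motion=[[[-4.24,-0.42,-0.1],-0.33],[[-4.24,-0.42,-0.1],-0.33],[[-4.24,-0.42,-0.1],-0.33],[[-4.24,-0.42,-0.1],-0.33],[[-9.0,0.1,0.3],-0.72],[[-9.0,0.1,0.5],-0.72],[[-9.0,0.1,0.7],-0.72],[[-9.0,0.1,0.7],-0.72],[[-9.0,0.1,0.7],-0.72],[[-9.0,0.1,0.7],-0.72]])

```text
time: 15.28
tool_pos: [0.5864, -0.3351, 0.1144]
tool_rot: [-3.141, -0.004, 2.387]
contact_force: [-0.7, 0.5, -0.5]
opening: 0.092
grip_force: 0.0
```

```bash
python3 -c "
from go import *
C=cams()
import fit
go((.5915,-.331,.12,2.387),(.5915,-.331,0.004,2.387))"
```

```text
now [ 0.5871 -0.3313  0.1164] [ 3.1415 -0.0034  2.3902] q [-0.63  0.7   1.19  0.    1.26 -1.45] t 15.375
(0.5915, -0.331, 0.12, 2.387) -> [-0.049  0.054 -0.06 ] 0.003
(0.5915, -0.331, 0.004, 2.387) -> [-0.056  0.053  1.873] 0.003
```

Emit:
step_arm(motion=[[[-0.05,0.05,0.5],0],[[-0.05,0.05,1.0],0],[[-0.05,0.05,1.4],0],[[-0.05,0.05,1.7],0],[[-0.05,0.05,1.82],0],[[-0.05,0.05,1.82],0],[[-0.05,0.05,1.82],0]])

```text
time: 16.25
tool_pos: [0.5928, -0.3318, 0.0102]
tool_rot: [3.141, 0.002, 2.391]
contact_force: [0.6, 0.5, 0.9]
opening: 0.0918
grip_force: 0.0
```

```bash
python3 -c "
from go import *
C=cams();b=C['scene']['pixels'][165:230,145:235]
cv2.imwrite('pics/chk5.png',cv2.resize(b,(800,578),interpolation=2)[:,:,::-1])
go((.5915,-.331,-.004,2.387))"
```

```text
now [ 0.5928 -0.3318  0.0101] [3.1413e+00 1.7000e-03 2.3913e+00] q [-0.62  0.81  1.28  0.    1.05 -1.44] t 16.35
(0.5915, -0.331, -0.004, 2.387) -> [ 0.025 -0.004  0.236] 0.004
```

View pics/chk5.png

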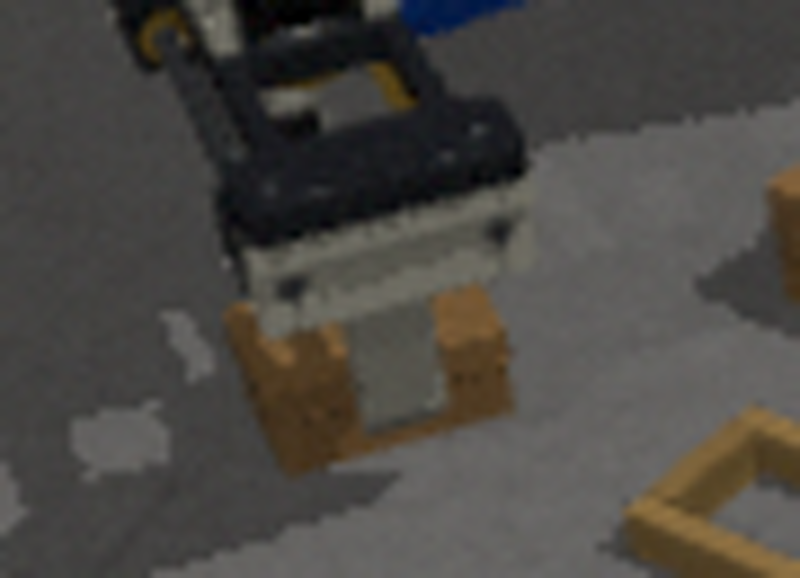

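The near finger is centred on the box's long face, tip at crop (400,425), with clearance on both sides. I lower the rest of the way and grasp.

Emit:
step_arm(motion=[[[0.02,0,0.1],0],[[0.02,0,0.2],0],[[0.02,0,0.2],0]])

```text
time: 16.73
tool_pos: [0.5909, -0.3303, -0.0038]
tool_rot: [-3.141, -0.002, 2.391]
contact_force: [0.2, -0.5, -0.3]
opening: 0.092
grip_force: 0.0
```

Emit:
step_arm(motion=[[[0,0,0],0],[[0,0,0],0],[[0,0,0],0],[[0,0,0],0],[[0,0,0],0],[[0,0,0],0],[[0,0,0],0]], hand=255, squeeze=15)

```text
time: 17.6
tool_pos: [0.5915, -0.3306, -0.0028]
tool_rot: [3.141, 0.0, 2.391]
contact_force: [0.7, -0.5, 0.7]
opening: 0.0476
grip_force: 15.0
```

Emit:
step_arm(motion=[[[0,0,-0.4],0],[[0,0,-1.0],0],[[0,0,-1.8],0],[[0,0,-2.6],0],[[0,0,-2.6],0]])

```text
time: 18.23
tool_pos: [0.5933, -0.3321, 0.1582]
tool_rot: [3.14, 0.009, 2.391]
contact_force: [0.1, -0.6, -0.8]
opening: 0.0481
grip_force: 15.0
```

```bash
python3 -c "
from go import *
go((.54,0,.17,2.0),(.5159,.305,.12,1.674))"
```

```text
now [ 0.5933 -0.3321  0.1582] [3.1404 0.0091 2.3913] q [-0.62  0.67  1.13 -0.    1.34 -1.44] t 18.225
(0.54, 0, 0.17, 2.0) -> [ 4.421  3.443 -0.233] 0.391
(0.5159, 0.305, 0.12, 1.674) -> [8.189 6.887 0.57 ] 0.717
```

Emit:
step_arm(motion=[[[4.4,3.4,-0.2],0.4],[[4.4,3.4,-0.2],0.4],[[4.4,3.4,-0.2],0.4],[[4.4,3.4,-0.2],0.4],[[4.4,3.4,-0.2],0.4],[[8.2,6.9,-0.1],0.72],[[8.2,6.9,-0.1],0.72],[[8.2,6.9,0.2],0.72],[[8.2,6.9,0.5],0.72],[[8.2,6.9,0.5],0.72]])

```text
time: 19.48
tool_pos: [0.515, 0.2818, 0.1277]
tool_rot: [-3.14, 0.001, 1.671]
contact_force: [0.5, -0.4, -0.1]
opening: 0.0481
grip_force: 15.0
```

Emit:
step_arm(motion=[[[0,0,0],0],[[0,0,0],0]])

```text
time: 19.73
tool_pos: [0.5154, 0.2798, 0.1281]
tool_rot: [-3.14, 0.001, 1.672]
contact_force: [0.7, -0.7, -0.7]
opening: 0.0479
grip_force: 15.0
```

```bash
python3 -c "
from go import *
go((.5159,.305,.01,1.674))"
```

```text
now [0.5154 0.2798 0.1281] [-3.1396e+00  1.0000e-03  1.6722e+00] q [ 0.37  0.53  1.47 -0.    1.15  0.27] t 19.725
(0.5159, 0.305, 0.01, 1.674) -> [0.419 0.055 1.967] -0.002
```

Emit:
step_arm(motion=[[[0.42,0.05,0.3],0],[[0.42,0.05,0.8],0],[[0.42,0.05,1.3],0],[[0.42,0.05,1.7],0],[[0.42,0.05,1.95],0],[[0.42,0.05,1.97],0],[[0.42,0.05,1.97],0],[[0.42,0.05,1.97],0]])

```text
time: 20.72
tool_pos: [0.5172, 0.3057, 0.0121]
tool_rot: [3.14, -0.001, 1.671]
contact_force: [0.1, -0.7, -1.2]
opening: 0.0476
grip_force: 15.0
```

Emit:
step_arm(motion=[[[0,0,0.04],0],[[0,0,0.08],0],[[0,0,0.08],0]])

```text
time: 21.1
tool_pos: [0.5163, 0.3055, 0.006]
tool_rot: [-3.141, 0.0, 1.671]
contact_force: [0.9, -0.4, -0.1]
opening: 0.0477
grip_force: 15.0
```

Emit:
step_arm(motion=[[[0,0,0.02],0],[[0,0,0.02],0]])

```text
time: 21.35
tool_pos: [0.5164, 0.3055, 0.0049]
tool_rot: [-3.141, -0.0, 1.671]
contact_force: [0.0, -0.9, 0.0]
opening: 0.0478
grip_force: 15.0
```

Emit:
step_arm(motion=[[[0,0,0.03],0],[[0,0,0.03],0]])

```text
time: 21.6
tool_pos: [0.5164, 0.3054, 0.003]
tool_rot: [-3.141, 0.0, 1.671]
contact_force: [-0.7, -0.4, -0.8]
opening: 0.0477
grip_force: 15.0
```

Emit:
step_arm(motion=[[[0,0,0.012],0],[[0,0,0.012],0]])

```text
time: 21.85
tool_pos: [0.5165, 0.3055, 0.0025]
tool_rot: [-3.142, -0.0, 1.671]
contact_force: [-0.5, -0.5, -1.2]
opening: 0.0475
grip_force: 15.0
```

Emit:
step_arm(motion=[[[0,0,0.0],0],[[0,0,0],0],[[0,0,0],0],[[0,0,0],0],[[0,0,0],0]], hand=0)

```text
time: 22.48
tool_pos: [0.5165, 0.3055, 0.0026]
tool_rot: [3.141, -0.0, 1.671]
contact_force: [-0.2, 0.7, 0.4]
opening: 0.0903
grip_force: 0.0
```

Emit:
step_arm(motion=[[[0,0,-0.4],0],[[0,0,-1.0],0],[[0,0,-2.0],0],[[0,0,-2.5],0],[[0,0,-2.5],0]])

```text
time: 23.1
tool_pos: [0.5179, 0.3061, 0.1555]
tool_rot: [3.136, -0.002, 1.671]
contact_force: [-0.1, -0.1, -0.7]
opening: 0.0922
grip_force: 0.0
```

```bash
python3 -c "
from go import *
go((.58,.1,.15,1.674),(.622,-.0455,.12,1.674))"
```

```text
now [0.5179 0.3061 0.1555] [ 3.1359e+00 -1.9000e-03  1.6714e+00] q [0.41 0.52 1.39 0.   1.22 0.31] t 23.1
(0.58, 0.1, 0.15, 1.674) -> [-3.522  0.684  0.089] -0.003
(0.622, -0.0455, 0.12, 1.674) -> [-6.006  1.135  0.587] -0.003
```

Emit:
step_arm(motion=[[[-6.0,1.13,0.1],0],[[-6.0,1.13,0.1],0],[[-6.0,1.13,0.1],0],[[-6.0,1.13,0.1],0],[[-6.0,1.13,0.1],0],[[-6.0,1.13,0.3],0],[[-6.0,1.13,0.5],0],[[-6.0,1.13,0.5],0],[[-6.0,1.13,0.5],0],[[-6.0,1.13,0.5],0]])

```text
time: 24.35
tool_pos: [0.6202, -0.0445, 0.1231]
tool_rot: [3.141, 0.0, 1.673]
contact_force: [-0.4, 1.3, -0.6]
opening: 0.092
grip_force: 0.0
```

```bash
python3 -c "
from go import *
C=cams()
for n,uv in (('green',(247,213)),('purple',(229,163)),('tapeL',(277,131))): print(n,onplane(C['top'],uv,.03))
go((.622,-.0455,.012,1.674))"
```

```text
green [0.55204141 0.02624982 0.03      ]
purple [0.68657204 0.07388151 0.03      ]
tapeL [ 0.77173407 -0.05539039  0.03      ]
now [ 0.6202 -0.0449  0.1231] [3.1406e+00 2.0000e-04 1.6728e+00] q [-0.2   0.59  1.37  0.    1.18 -0.3 ] t 24.45
(0.622, -0.0455, 0.012, 1.674) -> [-0.012  0.026  1.852] -0.001
```

Emit:
step_arm(motion=[[[-0.01,0.03,0.5],0],[[-0.01,0.03,1.0],0],[[-0.01,0.03,1.4],0],[[-0.01,0.03,1.7],0],[[-0.01,0.03,1.85],0],[[-0.01,0.03,1.85],0],[[-0.01,0.03,1.85],0]])

```text
time: 25.32
tool_pos: [0.6226, -0.0464, 0.0125]
tool_rot: [3.14, 0.0, 1.671]
contact_force: [0.6, -0.5, -0.0]
opening: 0.0918
grip_force: 0.0
```

Emit:
step_arm(motion=[[[0,0,0.1],0],[[0,0,0.2],0],[[0,0,0.2],0]])

```text
time: 25.7
tool_pos: [0.6214, -0.0462, -0.0012]
tool_rot: [-3.14, -0.0, 1.671]
contact_force: [0.0, 0.8, 0.8]
opening: 0.0921
grip_force: 0.0
```

Emit:
step_arm(motion=[[[0,0,0],0],[[0,0,0],0],[[0,0,0],0],[[0,0,0],0],[[0,0,0],0],[[0,0,0],0],[[0,0,0],0]], hand=255, squeeze=15)

```text
time: 26.58
tool_pos: [0.622, -0.0463, -0.0004]
tool_rot: [3.141, -0.0, 1.671]
contact_force: [-0.2, -0.1, 0.2]
opening: 0.0499
grip_force: 15.0
```

Emit:
step_arm(motion=[[[0,0,-0.4],0],[[0,0,-1.0],0],[[0,0,-1.8],0],[[0,0,-2.6],0],[[0,0,-2.6],0]])

```text
time: 27.2
tool_pos: [0.6242, -0.0467, 0.16]
tool_rot: [3.133, 0.002, 1.671]
contact_force: [0.7, -0.4, -1.1]
opening: 0.0497
grip_force: 15.0
```

```bash
python3 -c "
from go import *
go((.5074,.3872,.13,1.674))"
```

```text
now [ 0.6242 -0.0467  0.16  ] [3.1333e+00 2.4000e-03 1.6714e+00] q [-0.2   0.56  1.31  0.    1.26 -0.3 ] t 27.2
(0.5074, 0.3872, 0.13, 1.674) -> [ 7.392 -1.215  0.472] -0.003
```

Gripped at 50 mm with TCP at -0.4 mm, so it should touch down at about +4.6 mm.

Emit:
step_arm(motion=[[[7.4,-1.2,0],0],[[7.4,-1.2,0],0],[[7.4,-1.2,0],0],[[7.4,-1.2,0],0],[[7.4,-1.2,0],0],[[7.4,-1.2,0],0],[[7.4,-1.2,0],0],[[7.4,-1.2,0],0],[[7.4,-1.2,0.3],0],[[7.4,-1.2,0.3],0]])

```text
time: 28.45
tool_pos: [0.5047, 0.3869, 0.135]
tool_rot: [-3.137, 0.002, 1.671]
contact_force: [0.0, 0.1, -1.8]
opening: 0.0496
grip_force: 15.0
```

Emit:
step_arm(motion=[[[0,0,0],0],[[0,0,0],0]])

```text
time: 28.7
tool_pos: [0.5064, 0.3878, 0.1382]
tool_rot: [3.141, -0.0, 1.67]
contact_force: [-0.4, -0.3, -0.9]
opening: 0.0494
grip_force: 15.0
```

```bash
python3 -c "
from go import *
go((.5074,.3872,.014,1.674))"
```

```text
now [0.5064 0.3878 0.1382] [ 3.1407e+00 -4.0000e-04  1.6704e+00] q [ 0.53  0.61  1.29 -0.    1.24  0.43] t 28.7
(0.5074, 0.3872, 0.014, 1.674) -> [-0.012  0.014  2.069] -0.004
```

Emit:
step_arm(motion=[[[0,0,0.5],0],[[0,0,1.0],0],[[0,0,1.5],0],[[0,0,1.85],0],[[0,0,2.05],0],[[0,0,2.05],0],[[0,0,2.05],0]])

```text
time: 29.58
tool_pos: [0.5065, 0.3886, 0.0157]
tool_rot: [3.14, -0.001, 1.671]
contact_force: [0.2, 0.4, -1.0]
opening: 0.0494
grip_force: 15.0
```

Emit:
step_arm(motion=[[[0,0,0.05],0],[[0,0,0.1],0],[[0,0,0.1],0]])

```text
time: 29.95
tool_pos: [0.5056, 0.3882, 0.0084]
tool_rot: [-3.141, 0.0, 1.671]
contact_force: [-0.3, 0.0, -0.9]
opening: 0.0496
grip_force: 15.0
```

Emit:
step_arm(motion=[[[0,0,0.02],0],[[0,0,0.02],0]])

```text
time: 30.2
tool_pos: [0.5057, 0.3882, 0.0072]
tool_rot: [-3.141, 0.0, 1.671]
contact_force: [0.4, -0.4, 0.1]
opening: 0.0492
grip_force: 15.0
```

Emit:
step_arm(motion=[[[0,0,0.03],0],[[0,0,0.03],0]])

```text
time: 30.45
tool_pos: [0.5057, 0.3882, 0.0053]
tool_rot: [-3.141, 0.0, 1.671]
contact_force: [0.5, 1.5, -1.2]
opening: 0.0494
grip_force: 15.0
```

Emit:
step_arm(motion=[[[0,0,0.01],0],[[0,0,0.01],0]])

```text
time: 30.7
tool_pos: [0.5057, 0.3882, 0.0049]
tool_rot: [-3.142, -0.0, 1.671]
contact_force: [-0.2, 1.1, -0.0]
opening: 0.0496
grip_force: 15.0
```

Emit:
step_arm(motion=[[[0,0,0.0],0],[[0,0,0],0],[[0,0,0],0],[[0,0,0],0],[[0,0,0],0]], hand=0)

```text
time: 31.32
tool_pos: [0.5058, 0.3882, 0.0049]
tool_rot: [3.142, -0.0, 1.671]
contact_force: [0.1, 0.0, 0.5]
opening: 0.0907
grip_force: 0.0
```

Emit:
step_arm(motion=[[[0,0,-0.4],0],[[0,0,-1.0],0],[[0,0,-2.0],0],[[0,0,-2.8],0],[[-2.0,0,-2.8],0],[[-4.0,0,-2.8],0],[[-6.0,0,-2.8],0],[[-7.0,0,-2.8],0],[[-7.0,0,-2.8],0],[[-7.0,0,-2.8],0]])

```text
time: 32.58
tool_pos: [0.5434, 0.0132, 0.1732]
tool_rot: [3.141, 0.0, 1.671]
contact_force: [0.6, -0.6, -1.0]
opening: 0.0917
grip_force: 0.0
```

```bash
python3 - <<'E'
from go import *
C=cams()
a=C["top"]["pixels"];b=C["scene"]["pixels"]
o=np.zeros((600,800,3),np.uint8)
o[:300,:400]=cv2.resize(cv2.convertScaleAbs(a,alpha=1.3),(400,300));o[:300,400:]=cv2.resize(b,(400,300))
o[300:,:370]=cv2.convertScaleAbs(cv2.resize(a[175:285,80:216],(370,300)),alpha=1.4);o[300:,370:]=cv2.resize(b[195:300,365:530],(430,300))
cv2.imwrite("pics/end.png",o[:,:,::-1])
E
```

```text
(no output)
```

View pics/end.png

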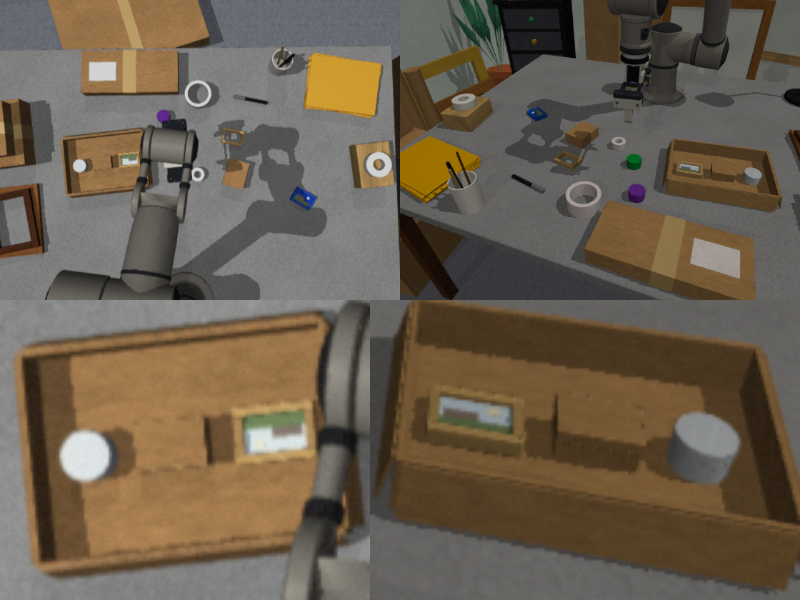

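The final view shows all three flat on the carton's bottom, side by side and right way up. In the lower-left crop the tin is at (88,456), the small box at (172,440) and the picture at (275,430). The other goods look to be in their places and the gripper is clear, so I hand in.

```bash
python3 -c "
from cell import robot
print(robot.hand_in())"
```

```text
the job is handed in; nothing more can be done
None
```

The picture, the small box and the tin lie side by side, right way up, on the carton's bottom; I handed the job in at about 33 s of the 72 s allowed, and hand_in returned no verdict.

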